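Unclamp tested power connectors and sort them by colour

ROBOT

A 7-joint arm with a two-finger parallel gripper is mounted at the origin on the work surface. World frame = base frame: x ahead of the robot, y to its left, z up, the work surface at z = 0. Lengths are in m, angles in rad, forces in N, time in s.
With the tool pointing down it reaches from about 0.425 to 0.875 m from the base axis. Payload 4.7 kg.
Tool frame: the origin (TCP) lies between the finger pads; the fingertips stand 14 mm ahead of it and the grasp point (between the pads) lies 5 mm behind it; z points along the fingers, y is the line along which they close (so a half turn about z gives the same grasp; the last joint's range is limited). The gripper opens to 87 mm and grips with 3 to 60 N. Pads are 19 mm wide; open, the fingers measure 117 mm over their backs; the gripper's body (75 mm by 190 mm) begins 51 mm behind the grasp point.
Start: joints at [1.22, 0.321, -0.07, 1.45, 0.023, 1.371, -0.057], TCP at [0.232, -0.607, 0.237] pointing down, gripper open.
Joint ranges: [-2.86, 2.86], [-0.3, 2.09], [-1.38, 1.24], [0.06, 2.45], [-1.56, 4.7], [0.09, 2.05], [-2.69, 2.69]. Speed limits (rad/s): [2.57, 2.57, 3.14, 3.14, 3.14, 3.14, 3.14].

INTERFACE

Orientations are given as a rotation vector (axis times angle).
In Python, from bench import ctrl gives the robot as it stands.
- The arm moves only by the tool step_arm, never from a script. Its argument "commands" is a list of rows, each an object with "travel": the shift along the tool's x, y, z in m, a list of three; "turn": the turn, a rotation vector about the tool's x, y, z in degrees, a list of three. A call has 1 to 5 rows; each row is the pose to reach, as a shift and turn from the pose commanded when the call began, along the tool's axes at that moment; what a row does not reach only later rows make up. A row lasts 1/10 s, in which the tool goes at most 50 mm and 8.59 degrees, less where a joint would pass 70% of its speed; a pose out of reach is approached as far as the arm can. A call with a gripper value outside its range is refused whole. "gripper" is the opening, from 0 (shut) to 1 (fully open), set as the call begins (left out, the last holds). The fingers move at their own pace and stop on an object; "force" is the grip in N (left out, the last holds). Time passes only in rows, so rows that repeat a pose let the fingers close. It gives the time, the measured TCP pose, the force, the opening and the grip force at its end, in the units of the state.
- ctrl.get_state(): the state, without advancing time (a new reading comes with each control period).
- ctrl.get_image(name): name is "side" or "top"; returns the picture (384x512x3 uint8, red, green, blue); there is no depth.
- ctrl.camera_model(name): a dict with "fx", "fy", "cx", "cy" (pixels), "R" (3x3) and "t" (3): a world point X has camera coordinates R X + t. Camera axes: x right, y down, z forward; pixel columns grow to the right and rows downward; lengths in m; the calibration is good to about 2 mm. A picture is of the moment at which its call begins. camera_model takes no time and is no camera call.
- ctrl.close_job(): hands the job in; it is judged then, once.
The state is a dict: "time": time; "joint_positions": joint angles; "qd": joint speeds; "joint_torque": joint torques, N m; "position": TCP position; "tool_rot": TCP orientation; "ft_force": force on the tool from outside, world axes, zero at the start; "torque": the same for the moment, N m; "grip_width": opening from 0.0 (shut) to 1.0 (fully open); "grip_force": force on a finger pad.
Only numpy, scipy, OpenCV 4.12 (cv2) and the standard library are available. Lean on these libraries where they do the work, as an engineer would, in place of code of your own. Each camera call takes 0.05 s, during which the arm holds its last target. There are 200 camera calls.

TASK

The test is over: turn the rack's yellow clamp knob clockwise until it clicks over to its open stop, while both connectors still sit in their cradles, and leave it open. Then sort all red and blue power connectors, the two in the rack and the red one on the table, each into the crate of its own colour, every one lying on the crate's floor. Leave the yellow connector, the tape roll and the jar where they are.

Things in the scene. Friction and masses are not known exactly. Their poses are not given: they have to be found in the camera images.
- rack: fixed test rack: grey board 155 mm long, 250 mm wide, sloping 0.56 rad (32 degrees), low edge to the robot (-x). Origin: on the table under the middle of the face, which is 75 mm up; x away from the robot, y left, z up. Two cradles at y = +80 and -80 mm, with 14 mm high cheeks at the lower end and an 18 mm lip along the low edge.
- lamp (a point): middle of the strip lamp's underside: the lamp is 30 mm deep (x), 330 mm long (y), 22 mm high, on thin posts at rack y = +150 and -150 mm. It hangs right above the cradles, 289 mm over the table, and leaves no room for a vertical gripper there: reach in square to the sloping face.
- clamp (a joint): angle of the turn clamp, rad: 0 closed (wing across both connectors), 1.4 open (wing up and down the slope between them); grows clockwise seen from above the face. A spring detent pushes it back below 0.7 and clicks it on to the open stop above 0.7; about 0.3 N m to pass.
- clamp_grip (a point): grip point of the clamp's knob, on its axis, 83 mm out from the middle of the face; z out along the axis, square to the face. The knob is a yellow bar 56 mm long (point y, as the wing), 14 mm wide (point x), its foot 21 mm below this point and its top 15 mm above. Turns with the clamp.
- clamp_wing_end (a point): one tip of the steel wing under the knob: wing 190 mm long, 18 mm wide, 6 mm thick, centred on the axis, its middle plane 58 mm out from the face.
- red_tested: red power connector, 130 mm long, 0.22 kg: round barrel 42 mm thick (x -49 to +27 mm), square flange 52 mm (x +27 to +39), round 50 mm shroud at the +x end, grey 52 mm square block at the -x end. Origin: on the long axis at mid-length, 26 mm above its support; x to the shroud; grip the barrel there. Starts in a cradle under the wing, x up the slope, z square to the face.
- blue_tested: blue power connector, 130 mm long, 0.22 kg: round barrel 42 mm thick (x -49 to +27 mm), square flange 52 mm (x +27 to +39), round 50 mm shroud at the +x end, grey 52 mm square block at the -x end. Origin: on the long axis at mid-length, 26 mm above its support; x to the shroud; grip the barrel there. Starts in a cradle under the wing, x up the slope, z square to the face.
- red_loose: red power connector, 130 mm long, 0.22 kg: round barrel 42 mm thick (x -49 to +27 mm), square flange 52 mm (x +27 to +39), round 50 mm shroud at the +x end, grey 52 mm square block at the -x end. Origin: on the long axis at mid-length, 26 mm above its support; x to the shroud; grip the barrel there. It lies on the table between the robot and the rack, beside the yellow one.
- yellow_loose: yellow power connector, 130 mm long, 0.22 kg: round barrel 42 mm thick (x -49 to +27 mm), square flange 52 mm (x +27 to +39), round 50 mm shroud at the +x end, grey 52 mm square block at the -x end. Origin: on the long axis at mid-length, 26 mm above its support; x to the shroud; grip the barrel there. It lies on the table between the robot and the rack and stays there.
- red_crate: black open crate, outside 210 (x) x 180 (y) x 48 mm high, walls and floor 5 mm thick, with a red floor sheet and a red band round the rim; fixed. Origin: centre of its underside, on the table; z up. It stands to the left or the right of the rack.
- blue_crate: black open crate, outside 210 (x) x 180 (y) x 48 mm high, walls and floor 5 mm thick, with a blue floor sheet and a blue band round the rim; fixed. Origin: centre of its underside, on the table; z up. It stands to the left or the right of the rack.
- tape_roll: bystander: white tape roll lying flat, 100 mm in diameter, 22 mm high. Origin: centre of its underside.
- lug_jar: bystander: amber jar with a black cap, 68 mm in diameter, 85 mm high. Origin: centre of its underside.
Mind the look-alikes: they are no part of the job. Leave any turquoise look-alike of the blue_tested alone. What is shaped like the red_loose but turquoise is not meant.

How it is judged:
On the way:
1. the clamp has clicked over to its open stop (joint above 1.2 rad) with both tested connectors still in their cradles (moved less than 30 mm) (value of joint clamp above 1.2 rad and distance of each of red_tested, blue_tested from where it was at the start of the episode below 0.03 m), for 0.2 s.
At the end, for the whole second after the job is handed in: The clamp is still open (above 1.2 rad); both red connectors lie in the red crate and the blue one in the blue crate, at rest on the crate's floor: origin within 85 mm (x) and 75 mm (y) of the crate's centre and 15 to 45 mm above its underside, slower than 30 mm/s (value of joint clamp above 1.2 rad and x of red_tested in the frame of red_crate between -0.085 and 0.085 m and y of red_tested in the frame of red_crate between -0.075 and 0.075 m and z of red_tested in the frame of red_crate between 0.015 and 0.045 m and linear speed of each of red_tested, red_loose, blue_tested below 0.03 m/s and x of red_loose in the frame of red_crate between -0.085 and 0.085 m and y of red_loose in the frame of red_crate between -0.075 and 0.075 m and z of red_loose in the frame of red_crate between 0.015 and 0.045 m and x of blue_tested in the frame of blue_crate between -0.085 and 0.085 m and y of blue_tested in the frame of blue_crate between -0.075 and 0.075 m and z of blue_tested in the frame of blue_crate between 0.015 and 0.045 m); the robot touches nothing.
It fails at once if the yellow connector is moved by more than 40 mm (distance of yellow_loose from where it was at the start of the episode above 0.04 m).
It fails at once if the tape roll is moved by more than 40 mm (distance of tape_roll from where it was at the start of the episode above 0.04 m).
It fails at once if the jar is moved by more than 40 mm (distance of lug_jar from where it was at the start of the episode above 0.04 m).
It also fails if it takes over 72 s, if anything falls off the work surface, if the arm or the gripper's body presses on something with over 40 N, if the wrist force passes 120 N, or if a joint passes its speed limit or range.

## Working session

There is one attempt and no reset: what is moved stays moved. The work goes in short steps, Python scripts to look and compute and a tool call to move; the robot and the scene stay as the last step left them, time stands still between calls to the robot, and variables do not carry over. Pictures are saved under pics/ and viewed, at most 10 in all, crops included, and the job is handed in when it is done.

Besides the shell and the picture viewer there is one more tool, called after "Request:" as name([rows], argument=value, ...), one row to a line, values as JSON. step_arm: Moves the arm, as the interface text tells. Its arguments: {"type":"object","properties":{"commands":{"type":"array"},"gripper":{"type":"number"},"force":{"type":"number"}},"required":["commands"]}

```bash
mkdir -p pics; python3 - <<'E'
from bench import ctrl
import cv2,numpy as np
for n in("top","side"):
    im=ctrl.get_image(n); cv2.imwrite(f"pics/{n}0.png",cv2.resize(im[:,:,::-1],(768,576),interpolation=cv2.INTER_CUBIC)); np.save(n+"0.npy",im)
    print(n,ctrl.camera_model(n))
print(ctrl.get_state())
E
```

```text
top {'fx': 475.2484423048411, 'fy': 475.2484423048411, 'cx': 257.20365428560774, 'cy': 184.51392041434636, 'R': array([[-0.02411995, -0.99970851,  0.00105883],
       [-0.99603106,  0.02394043, -0.08572622],
       [ 0.08567588, -0.00312234, -0.99631817]]), 't': array([0.0081521 , 0.47632245, 1.40795542])}
side {'fx': 487.50940871294597, 'fy': 487.50940871294597, 'cx': 270.1996239400881, 'cy': 200.7701172745474, 'R': array([[-0.77821262, -0.62782818, -0.0147272 ],
       [-0.45282587,  0.57723163, -0.67952364],
       [ 0.4351251 , -0.52214501, -0.73350579]]), 't': array([0.3888417 , 0.34156892, 1.33820363])}
{'time': 0.1, 'joint_positions': array([ 1.22011361,  0.32176537, -0.07006999,  1.45153676,  0.02263461,
        1.37082138, -0.05689967]), 'qd': array([ 0.00096398, -0.0011742 , -0.00032104, -0.00215889,  0.00056325,
       -0.00145962, -0.00026824]), 'joint_torque': array([-1.14880149e-04, -4.92574453e+01, -4.05749604e-01, -3.13399172e+01,
       -6.42355392e-02,  3.94365995e-02,  8.11435962e-05]), 'position': array([ 0.23165266, -0.60681461,  0.23556821]), 'tool_rot': array([-3.08781744e+00, -5.69553730e-01,  6.99190229e-04]), 'ft_force': array([0.07355123, 0.10890238, 0.18551873]), 'torque': array([ 0.02672335, -0.03404699, -0.03278755]), 'grip_force': 0.0, 'grip_width': 1.0014308841151802}
```

View pics/top0.png

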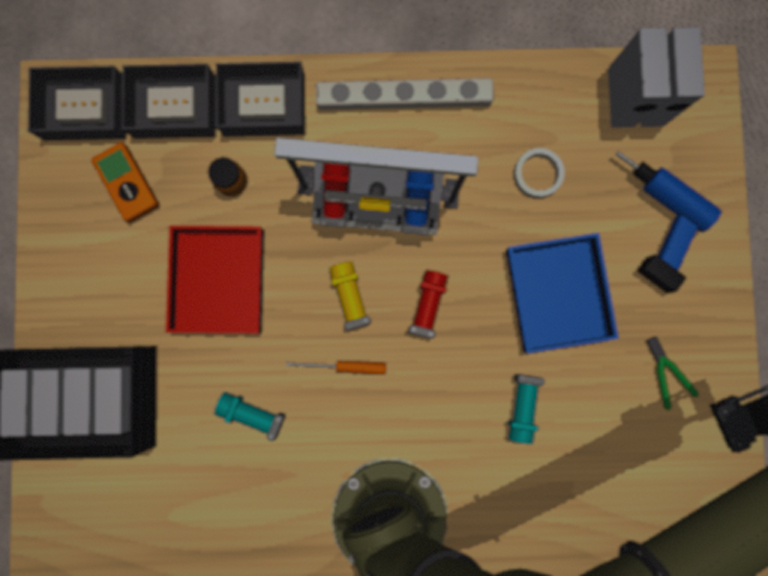

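View pics/side0.png

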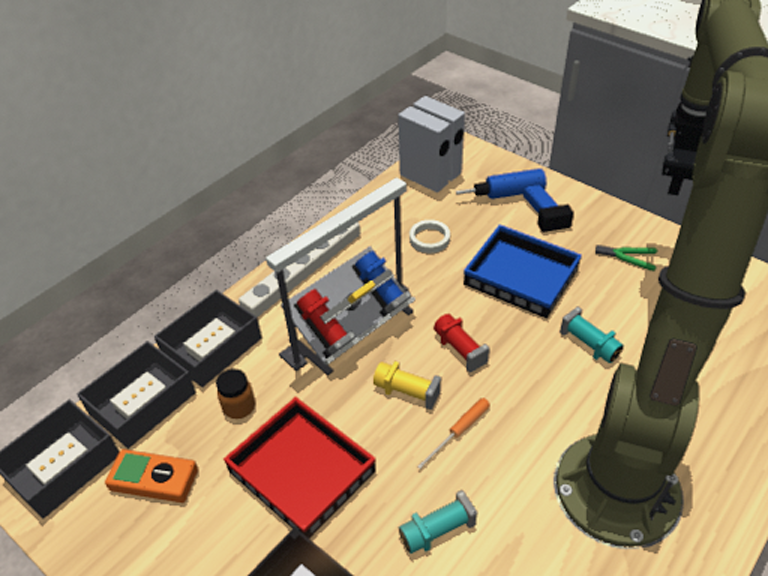

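The top picture shows the rack at about (376,195), with its red connector on the left and blue on the right. The loose yellow is at (349,295) and the loose red at (429,303). The red crate is at (215,280), the blue crate at (562,293), the jar at (227,177) and the tape roll at (540,172). The turquoise ones are decoys. The side picture agrees.

```bash
cat > h.py <<'E'
import numpy as np,cv2
from bench import ctrl
from scipy.spatial.transform import Rotation as Ro
CM={n:ctrl.camera_model(n) for n in("top","side")}
def proj(n,X):
    c=CM[n];p=np.atleast_2d(X)@c["R"].T+c["t"]
    return np.c_[c["fx"]*p[:,0]/p[:,2]+c["cx"],c["fy"]*p[:,1]/p[:,2]+c["cy"]]
def plane(n,uv,z):
    c=CM[n];uv=np.atleast_2d(uv).astype(float)
    d=np.c_[(uv[:,0]-c["cx"])/c["fx"],(uv[:,1]-c["cy"])/c["fy"],np.ones(len(uv))]@c["R"]
    C=-c["R"].T@c["t"];s=(z-C[2])/d[:,2];return C+d*s[:,None]
def tri(a,b):
    A=[]
    for n,uv in(("top",a),("side",b)):
        c=CM[n];P=np.diag([1,1,1.])@np.c_[c["R"],c["t"]];P=np.array([[c["fx"],0,c["cx"]],[0,c["fy"],c["cy"]],[0,0,1]])@P
        A.append(P)
    X=cv2.triangulatePoints(A[0],A[1],np.array(a,float),np.array(b,float))[:,0];return X[:3]/X[3]
HUE=dict(red=((0,6),(172,180)),yellow=((22,32),),blue=((105,122),))
def blobs(im,col,amin=60,s=150,v=60):
    h=cv2.cvtColor(im,cv2.COLOR_RGB2HSV);m=np.zeros(h.shape[:2],np.uint8)
    for a,b in HUE[col]: m|=cv2.inRange(h,(a,s,v),(b,255,255))
    k,l,st,ce=cv2.connectedComponentsWithStats(m)
    return [(ce[i],st[i,4],(l==i)) for i in range(1,k) if st[i,4]>=amin]
def delta(pos,rot,P,Rt):
    "travel mm and turn deg from (pos,rot) to target (P,Rt matrix)"
    R0=rot if isinstance(rot,np.ndarray) and rot.shape==(3,3) else Ro.from_rotvec(rot).as_matrix()
    return np.round(R0.T@(np.array(P)-pos)*1000,1),np.round(Ro.from_matrix(R0.T@Rt).as_rotvec(degrees=True),2)
E
python3 - <<'E'
from h import *
for n in("top","side"):
    im=np.load(n+"0.npy")
    for c in HUE:
        for ce,a,m in blobs(im,c,40):
            ys,xs=np.where(m);z=.048 if a>2000 else .026
            w=plane(n,np.c_[xs,ys],z)[:,:2].astype(np.float32)
            r=cv2.minAreaRect(w*1000)
            print(n,c,ce.round(1),a,"rect",np.round(r[0]),np.round(r[1]),round(r[2],1))
a=np.load("top0.npy")[85:160,175:325,::-1];b=np.load("side0.npy")[115:255,170:285,::-1]
cv2.imwrite("pics/rack.png",np.vstack([cv2.resize(a,(750,375),interpolation=cv2.INTER_CUBIC)]))
cv2.imwrite("pics/racks.png",cv2.resize(b,(460,560),interpolation=cv2.INTER_CUBIC))
E
```

```text
top red [223.3 117.2] 270 rect [682.  94.] [52. 52.] 88.6
top red [222.3 139.4] 129 rect [615.  98.] [39. 27.] 88.6
top red [143.6 186.5] 4199 rect [478. 334.] [182. 210.] 88.1
top red [286.3 198.6] 482 rect [430. -88.] [ 46. 112.] 70.1
top yellow [249.5 135.9] 164 rect [624.  17.] [61. 25.] 83.4
top yellow [231.5 193. ] 547 rect [452.  72.] [116.  53.] 21.1
top blue [453.7 142.6] 1311 rect [ 583. -574.] [148. 152.] 49.3
top blue [279.3 122.6] 250 rect [661. -75.] [51. 49.] 88.6
top blue [277.2 144.5] 124 rect [596. -67.] [39. 27.] 88.6
top blue [372.5 195.5] 4036 rect [ 435. -346.] [206. 181.] 7.6
side red [213.3 210.5] 487 rect [699.  40.] [ 72. 156.] 78.8
side red [302.7 222.9] 426 rect [437. -89.] [ 66. 127.] 62.2
side red [200.  310.7] 4170 rect [476. 337.] [184. 216.] 88.2
side yellow [240.8 193.9] 95 rect [681. -67.] [76. 21.] 87.0
side yellow [266.1 253.5] 544 rect [455.  68.] [114.  82.] 25.5
side blue [347.9 124.8] 709 rect [ 597. -586.] [159. 163.] 45.6
side blue [348.5 179.3] 1964 rect [ 443. -365.] [217. 192.] 7.7
side blue [246.4 177.2] 233 rect [ 720. -137.] [78. 70.] 83.3
side blue [259.  193.9] 154 rect [ 633. -105.] [48. 57.] 74.6
```

View pics/rack.png

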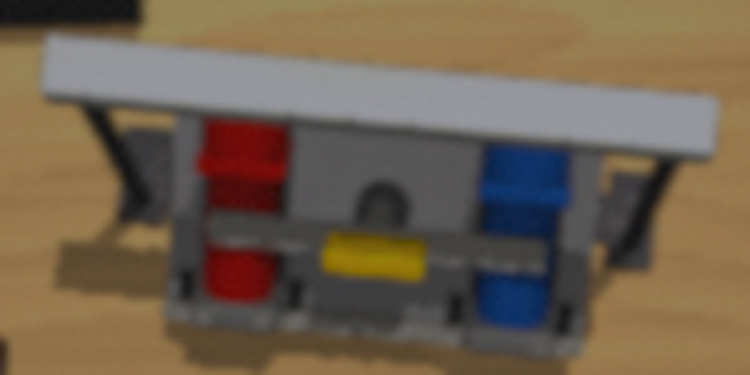

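View pics/racks.png

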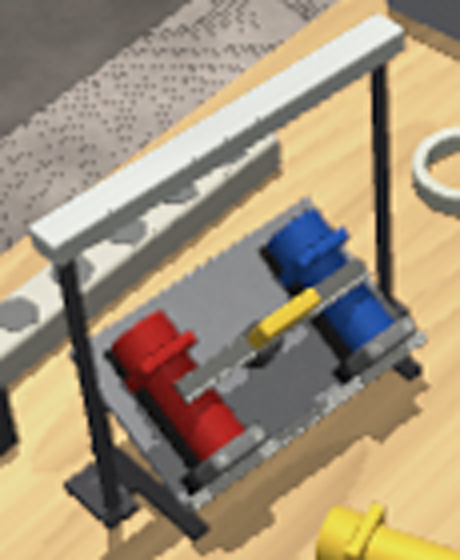

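The crops show the closed clamp. In the top crop the wing tips are at (208,228) and (548,255), and the lamp corners are at (45,35) and (718,97). In the side crop the tips are at (183,388) and (360,270). Next I fit the rack pose.

```bash
cat > rack.py <<'E'
from h import *
from scipy.optimize import least_squares
th=.56;u=np.array([np.cos(th),0,np.sin(th)]);nn=np.array([-np.sin(th),0,np.cos(th)]);yy=np.array([0,1.,0])
def F(a,y,h): return np.array([0,0,.075])+a*u+y*yy+h*nn   # face coords
def W(p,X): c,s=np.cos(p[2]),np.sin(p[2]);return np.array([[c,-s,0],[s,c,0],[0,0,1]])@X+np.array([p[0],p[1],0])
E
python3 - <<'E'
from rack import *
for n in CM: print(n,-CM[n]["R"].T@CM[n]["t"])
t=lambda x,y:(175+x/5-.4,85+y/5-.4); s=lambda x,y:(170+x/4-.4,115+y/4-.4)
L=lambda p,dx,y,z:np.array([p[3]+dx,y,z])
obs=[("top",t(45,35),lambda p:L(p,.015,.165,.311)),("top",t(718,97),lambda p:L(p,.015,-.165,.311)),
("top",t(45,97),lambda p:L(p,-.015,.165,.289)),("top",t(714,157),lambda p:L(p,-.015,-.165,.289)),
("top",t(208,228),lambda p:F(0,.095,.06)),("top",t(548,255),lambda p:F(0,-.095,.06)),
("side",s(183,388),lambda p:F(0,.095,.058)),("side",s(360,270),lambda p:F(0,-.095,.058)),
("top",(249.5,135.9),lambda p:F(0,0,.088)),("side",(240.8,193.9),lambda p:F(0,0,.086)),
]
f=lambda p:np.concatenate([proj(n,W(p,g(p)))[0]-uv for n,uv,g in obs])
r=least_squares(f,[.65,0,-.1,0],loss="soft_l1");p=r.x;print(p.round(4));print(f(p).reshape(-1,2).round(1))
np.save("rackp.npy",p)
print("grip",W(p,F(0,0,.083)))
print("knob tri",tri((249.5,135.9),(240.8,193.9)),"exp",W(p,F(0,0,.087)))
for nm,y in(("red",.08),("blue",-.08)):
    print(nm,"org",W(p,F(-.005,y,.026)))
    for uu in(-.005,.0,.005,.01):  # flange/shroud end and barrel ends
        print(uu,"shroudtop",proj("top",W(p,F(uu+.033,y,.052))).round(1),"blockedge bar-end",proj("top",W(p,F(uu-.049,y,.047))).round(1),"side shroud ctr",proj("side",W(p,F(uu+.065,y,.026))).round(1))
# jar etc expected
print("jar",plane("top",[[227/1.5,177/1.5]],.09),"tape",plane("top",[[540/1.5,172/1.5]],.011))
E
```

```text
top [3.54000760e-01 1.14247722e-03 1.44359626e+00]
side [-0.12501322  0.74569775  1.2194108 ]
[ 0.6453  0.0096 -0.1129  0.0056]
[[-0.1 -0.8]
 [ 0.6 -1.3]
 [ 0.1  1.2]
 [-0.7  0.9]
 [ 0.3 -0.4]
 [-0.3  0.1]
 [-0.8  1.2]
 [ 0.6 -1.2]
 [ 0.1  0.5]
 [-0.  -0.4]]
grip [0.60150216 0.01456875 0.14532217]
knob tri [0.60056585 0.01483991 0.14594688] exp [0.59939094 0.01480816 0.14871119]
red org [0.63639191 0.09112498 0.0943727 ]
-0.005 shroudtop [[222.6 119.9]] blockedge bar-end [[221.6 146.2]] side shroud ctr [[203.8 197.5]]
0.0 shroudtop [[222.7 118.2]] blockedge bar-end [[221.6 144.6]] side shroud ctr [[202.9 196.2]]
0.005 shroudtop [[222.7 116.5]] blockedge bar-end [[221.7 143. ]] side shroud ctr [[201.9 194.9]]
0.01 shroudtop [[222.8 114.8]] blockedge bar-end [[221.8 141.4]] side shroud ctr [[200.9 193.6]]
blue org [ 0.61836339 -0.06785606  0.0943727 ]
-0.005 shroudtop [[279.5 124.9]] blockedge bar-end [[276.8 151.1]] side shroud ctr [[242.2 171.8]]
0.0 shroudtop [[279.7 123.2]] blockedge bar-end [[277.  149.5]] side shroud ctr [[241.3 170.6]]
0.005 shroudtop [[279.9 121.5]] blockedge bar-end [[277.1 147.9]] side shroud ctr [[240.4 169.4]]
0.01 shroudtop [[280.1 119.8]] blockedge bar-end [[277.3 146.3]] side shroud ctr [[239.4 168.1]]
jar [[0.67082963 0.2984224  0.09      ]] tape [[ 0.68443409 -0.32351183  0.011     ]]
```

The rack fits to about 1 px. The knob triangulates within 3 mm of where the fit puts it, and the crate sizes come out right. Next I write a small planner and swing to a point in front of the knob.

```bash
cat >> rack.py <<'E'
p=np.load("rackp.npy");RK=Ro.from_euler("z",p[2]).as_matrix()
UW,NW,YW=RK@u,RK@nn,RK@yy
KN=np.c_[YW,UW,-NW]           # tool at knob, closed
def plan(targets,start=None):
    "targets: list of (TCP pos, R[, max m per call]); prints calls"
    if start is None:
        s=ctrl.get_state();start=(s["position"],Ro.from_rotvec(s["tool_rot"]).as_matrix())
        print("t",round(s["time"],2),"pos",s["position"].round(4),"q",s["joint_positions"].round(2),"F",s["ft_force"].round(1),"w",round(s["grip_width"],3))
    P,R=np.array(start[0]),start[1]
    for k,T in enumerate(targets):
        d=np.array(T[0])-P;w=Ro.from_matrix(R.T@T[1]).as_rotvec();P0,R0=P.copy(),R.copy()
        N=max(1,int(np.ceil(max(np.linalg.norm(d)/(T[2] if len(T)>2 else .24),np.linalg.norm(w)/np.radians(41))-1e-6)))
        for i in range(1,N+1):
            Q=P0+d*i/N;S=R0@Ro.from_rotvec(w*i/N).as_matrix()
            t,a=delta(P,R,Q,S);t=np.round(t/1000,3);a=np.round(a,1)
            rows=int(np.ceil(max(np.linalg.norm(t)/.05,np.linalg.norm(a)/8.59)-1e-6))
            P=P+R@t;R=R@Ro.from_rotvec(a,degrees=True).as_matrix()
            print(k,"travel",t.tolist(),"turn",a.tolist(),"rows",rows,"->",P.round(3))
E
python3 - <<'E'
from rack import *
g=W(p,F(0,0,.083))
plan([(g+.13*NW,KN),(g+.005*NW,KN)])   # last: TCP such that grasp point = grip point + 0 (TCP 5mm ahead) -> see below
E
```

```text
t 0.1 pos [ 0.2317 -0.6068  0.2356] q [ 1.22  0.32 -0.07  1.45  0.02  1.37 -0.06] F [0.1 0.1 0.2] w 1.001
0 travel [0.169, -0.16, -0.006] turn [-9.6, 5.8, -20.3] rows 5 -> [ 0.332 -0.397  0.242]
0 travel [0.214, -0.09, -0.008] turn [-9.7, 5.8, -20.3] rows 5 -> [ 0.433 -0.188  0.248]
0 travel [0.232, -0.01, 0.006] turn [-9.6, 5.9, -20.3] rows 5 -> [0.533 0.022 0.255]
1 travel [0.0, 0.0, 0.125] turn [-0.0, -0.0, -0.0] rows 3 -> [0.599 0.015 0.149]
```

Request:
step_arm([
  {"travel": [0.169,-0.16,-0.006],"turn": [-9.6,5.8,-20.3]},
  {"travel": [0.169,-0.16,-0.006],"turn": [-9.6,5.8,-20.3]},
  {"travel": [0.169,-0.16,-0.006],"turn": [-9.6,5.8,-20.3]},
  {"travel": [0.169,-0.16,-0.006],"turn": [-9.6,5.8,-20.3]},
  {"travel": [0.169,-0.16,-0.006],"turn": [-9.6,5.8,-20.3]},
], gripper=0.5)

```text
time: 0.6
position: [0.3336, -0.3938, 0.2423]
tool_rot: [2.797, 1.057, 0.194]
ft_force: [0.2, 0.8, -0.1]
grip_width: 0.63
grip_force: 0.0
```

Request:
step_arm([
  {"travel": [0.214,-0.09,-0.008],"turn": [-9.7,5.8,-20.3]},
  {"travel": [0.214,-0.09,-0.008],"turn": [-9.7,5.8,-20.3]},
  {"travel": [0.214,-0.09,-0.008],"turn": [-9.7,5.8,-20.3]},
  {"travel": [0.214,-0.09,-0.008],"turn": [-9.7,5.8,-20.3]},
  {"travel": [0.214,-0.09,-0.008],"turn": [-9.7,5.8,-20.3]},
])

```text
time: 1.1
position: [0.4448, -0.197, 0.2434]
tool_rot: [2.439, 1.462, 0.357]
ft_force: [0.0, -0.7, -0.0]
grip_width: 0.502
grip_force: 0.0
```

Request:
step_arm([
  {"travel": [0.232,-0.01,0.006],"turn": [-9.6,5.9,-20.3]},
  {"travel": [0.232,-0.01,0.006],"turn": [-9.6,5.9,-20.3]},
  {"travel": [0.232,-0.01,0.006],"turn": [-9.6,5.9,-20.3]},
  {"travel": [0.232,-0.01,0.006],"turn": [-9.6,5.9,-20.3]},
  {"travel": [0.232,-0.01,0.006],"turn": [-9.6,5.9,-20.3]},
])

```text
time: 1.6
position: [0.5449, 0.0169, 0.2512]
tool_rot: [2.002, 1.797, 0.51]
ft_force: [1.4, -0.3, 0.1]
grip_width: 0.498
grip_force: 0.0
```

```bash
python3 - <<'E'
from rack import *
g=W(p,F(0,0,.083))
plan([(g+.03*NW,KN),(g,KN)])
a=ctrl.get_image("top")[70:200,150:350,::-1]
cv2.imwrite("pics/k1.png",cv2.resize(a,(800,520),interpolation=cv2.INTER_CUBIC))
E
```

```text
t 1.6 pos [0.5449 0.0169 0.2512] q [ 0.23 -0.28 -0.34  2.13  0.03  0.74 -0.24] F [ 1.4 -0.3  0.1] w 0.498
0 travel [0.004, -0.007, 0.09] turn [-0.6, -0.4, 0.2] rows 2 -> [0.586 0.017 0.171]
1 travel [-0.0, -0.0, 0.03] turn [-0.0, 0.0, -0.0] rows 1 -> [0.602 0.015 0.145]
```

View pics/k1.png

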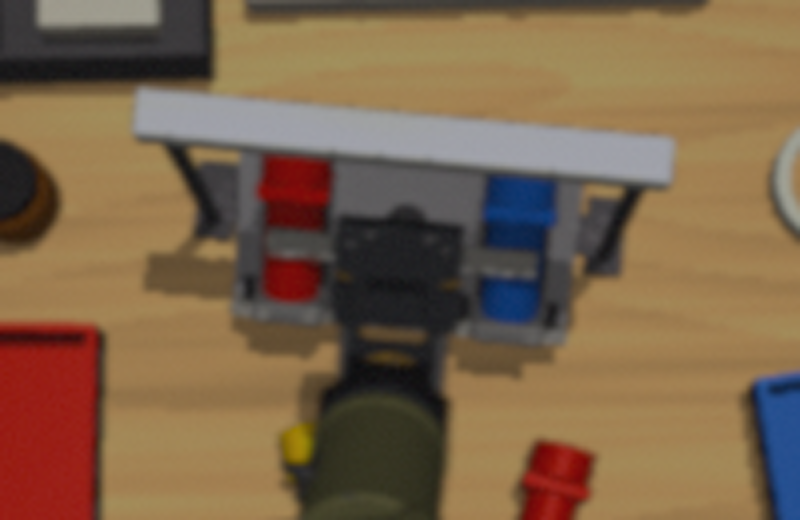

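The gripper is in front of the knob at (400,270) in the crop, clear of the lamp. I now move in, let it settle and check.

Request:
step_arm([
  {"travel": [0.004,-0.005,0.09],"turn": [0,0,0]},
  {"travel": [0.004,-0.005,0.09],"turn": [0,0,0]},
  {"travel": [0.004,-0.005,0.09],"turn": [0,0,0]},
  {"travel": [0.004,-0.005,0.09],"turn": [0,0,0]},
])

```text
time: 2.05
position: [0.5874, 0.0112, 0.171]
tool_rot: [2.008, 1.792, 0.506]
ft_force: [1.0, -0.6, 1.1]
grip_width: 0.502
grip_force: 0.0
```

```bash
python3 - <<'E'
from rack import *
g=W(p,F(0,0,.083))
plan([(g,KN)])
E
```

```text
t 2.05 pos [0.5874 0.0112 0.171 ] q [ 0.27 -0.1  -0.39  2.15  0.16  0.55 -0.36] F [ 1.  -0.6  1.1] w 0.502
0 travel [0.005, -0.002, 0.029] turn [-0.8, -0.2, -0.1] rows 1 -> [0.601 0.015 0.145]
```

Request:
step_arm([
  {"travel": [0.005,-0.002,0.029],"turn": [-0.8,0,0]},
  {"travel": [0.005,-0.002,0.029],"turn": [-0.8,0,0]},
  {"travel": [0.005,-0.002,0.029],"turn": [-0.8,0,0]},
])

```text
time: 2.35
position: [0.6023, 0.0148, 0.1482]
tool_rot: [1.995, 1.781, 0.521]
ft_force: [0.0, -0.4, 0.5]
grip_width: 0.5
grip_force: 0.0
```

Request:
step_arm([
  {"travel": [0,0,0],"turn": [0,0,0]},
  {"travel": [0,0,0],"turn": [0,0,0]},
  {"travel": [0,0,0],"turn": [0,0,0]},
  {"travel": [0,0,0],"turn": [0,0,0]},
  {"travel": [0,0,0],"turn": [0,0,0]},
], gripper=0.0, force=30)

```text
time: 2.85
position: [0.5996, 0.0151, 0.1446]
tool_rot: [2.0, 1.785, 0.514]
ft_force: [-8.9, 1.4, 3.2]
grip_width: 0.16
grip_force: 30.0
```

```bash
python3 - <<'E'
from rack import *
g=W(p,F(0,0,.083))
plan([(g,KN)])
s=ctrl.get_state();print(s["torque"].round(2),s["grip_force"])
E
```

```text
t 2.85 pos [0.5996 0.0151 0.1446] q [ 0.28 -0.04 -0.42  2.16  0.26  0.48 -0.45] F [-8.9  1.4  3.2] w 0.16
0 travel [-0.0, 0.002, 0.0] turn [-0.1, -0.1, -0.1] rows 1 -> [0.601 0.015 0.146]
[ 0.08  1.93 -0.13] 29.9967454187572
```

The opening reads 13.9 mm, so the knob is held. I turn it clockwise, about +z of the tool.

Request:
step_arm([
  {"travel": [0,0,0],"turn": [0,0,7]},
  {"travel": [0,0,0],"turn": [0,0,14]},
  {"travel": [0,0,0],"turn": [0,0,21]},
  {"travel": [0,0,0],"turn": [0,0,28]},
  {"travel": [0,0,0],"turn": [0,0,34]},
], force=45)

```text
time: 3.35
position: [0.5999, 0.0149, 0.1448]
tool_rot: [2.522, 1.157, 0.683]
ft_force: [-8.1, 0.7, 2.8]
grip_width: 0.156
grip_force: 45.0
```

```bash
python3 - <<'E'
from rack import *
g=W(p,F(0,0,.083))
plan([(g,KN)])
s=ctrl.get_state();print(s["torque"].round(2),s["grip_force"])
E
```

```text
t 3.35 pos [0.5999 0.0149 0.1448] q [ 0.3  -0.03 -0.44  2.16  0.26  0.48 -1.05] F [-8.1  0.7  2.8] w 0.156
0 travel [0.001, 0.002, 0.0] turn [-0.1, -0.1, -34.3] rows 4 -> [0.602 0.014 0.146]
[-0.06  1.63  0.01] 45.01252178102732
```

Request:
step_arm([
  {"travel": [0,0,0],"turn": [0,0,7]},
  {"travel": [0,0,0],"turn": [0,0,14]},
  {"travel": [0,0,0],"turn": [0,0,21]},
  {"travel": [0,0,0],"turn": [0,0,28]},
  {"travel": [0,0,0],"turn": [0,0,34]},
])

```text
time: 3.85
position: [0.6001, 0.0145, 0.145]
tool_rot: [2.874, 0.382, 0.808]
ft_force: [-7.4, 0.4, 3.1]
grip_width: 0.153
grip_force: 45.0
```

Request:
step_arm([
  {"travel": [0,0,0],"turn": [0,0,6]},
  {"travel": [0,0,0],"turn": [0,0,11]},
  {"travel": [0,0,0],"turn": [0,0,12]},
  {"travel": [0,0,0],"turn": [0,0,12]},
  {"travel": [0,0,0],"turn": [0,0,12]},
])

```text
time: 4.35
position: [0.6001, 0.0144, 0.145]
tool_rot: [2.947, 0.088, 0.838]
ft_force: [-7.0, -0.9, 2.5]
grip_width: 0.153
grip_force: 45.0
```

Request:
step_arm([
  {"travel": [0,0,0],"turn": [0,0,0]},
  {"travel": [0,0,0],"turn": [0,0,0]},
  {"travel": [0,0,0],"turn": [0,0,0]},
  {"travel": [0,0,0],"turn": [0,0,0]},
], gripper=0.5)

```text
time: 4.75
position: [0.6023, 0.0152, 0.1466]
tool_rot: [2.946, 0.09, 0.846]
ft_force: [0.4, 0.3, -0.2]
grip_width: 0.428
grip_force: 0.0
```

Request:
step_arm([
  {"travel": [0,0,-0.05],"turn": [0,0,0]},
  {"travel": [0,0,-0.1],"turn": [0,0,0]},
  {"travel": [0,0,-0.1],"turn": [0,0,0]},
])

```text
time: 5.05
position: [0.5509, 0.0218, 0.2392]
tool_rot: [2.939, 0.091, 0.863]
ft_force: [1.4, 0.1, 0.3]
grip_width: 0.495
grip_force: 0.0
```

```bash
python3 - <<'E'
from rack import *
a=ctrl.get_image("side")[90:280,150:350,::-1]
cv2.imwrite("pics/k2.png",cv2.resize(a,(630,600),interpolation=cv2.INTER_CUBIC))
ang=np.radians(12)
# red: tool y=-rack y, x=u ; roll about u so the body leans outward
def grasp(y,phi,uu=-.008,back=.010,nb=0):
    sg=np.sign(y);ax=np.cos(phi)*NW+sg*np.sin(phi)*YW   # direction back out of tool
    z=-ax;x=UW;R=np.c_[x,np.cross(z,x),z]
    gp=W(p,F(uu+.001,y,.026))+back*ax
    return gp+.005*z+nb*ax,R
P,R=grasp(.08,ang);print(R.round(2))
plan([grasp(.08,ang,nb=.13),grasp(.08,ang,nb=.04),grasp(.08,ang)])
E
```

```text
[[ 0.84 -0.22  0.49]
 [-0.1  -0.96 -0.27]
 [ 0.53  0.18 -0.83]]
t 5.1 pos [0.5504 0.0213 0.2361] q [ 0.32 -0.28 -0.43  2.16  0.02  0.68 -1.65] F [-0.1 -0.5 -0. ] w 0.498
0 travel [0.007, -0.108, 0.029] turn [-12.1, -1.8, 9.8] rows 3 -> [0.568 0.128 0.206]
1 travel [-0.0, 0.0, 0.09] turn [-0.0, 0.0, 0.0] rows 2 -> [0.612 0.104 0.131]
2 travel [0.0, 0.0, 0.04] turn [-0.0, 0.0, 0.0] rows 1 -> [0.632 0.093 0.098]
```

View pics/k2.png

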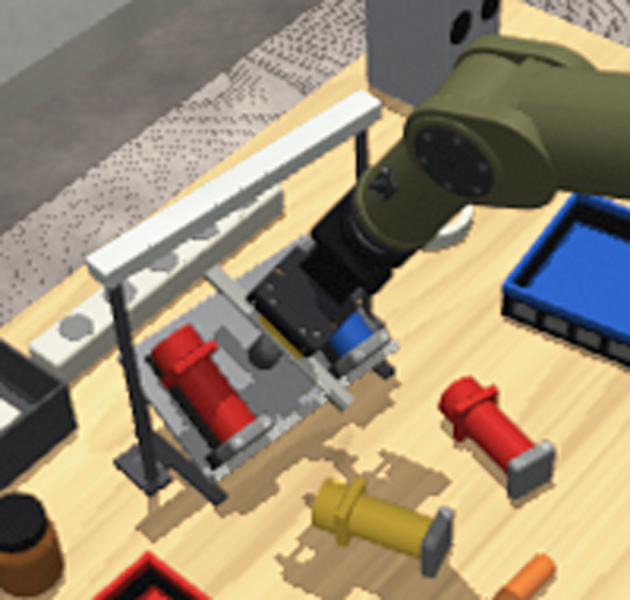

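The clamp is open: the wing runs up and down the slope, with the red connector at (205,380) and the blue at (355,335) still in their cradles. Next is the red connector, with the tool tilted 12° outward so the gripper body clears the knob.

Request:
step_arm([
  {"travel": [0.007,-0.108,0.029],"turn": [-12.1,-1.8,9.8]},
  {"travel": [0.007,-0.108,0.029],"turn": [-12.1,-1.8,9.8]},
  {"travel": [0.007,-0.108,0.029],"turn": [-12.1,-1.8,9.8]},
  {"travel": [0.007,-0.108,0.029],"turn": [-12.1,-1.8,9.8]},
  {"travel": [0.007,-0.108,0.029],"turn": [-12.1,-1.8,9.8]},
], gripper=0.75)

```text
time: 5.6
position: [0.5664, 0.1304, 0.1992]
tool_rot: [2.797, -0.239, 0.774]
ft_force: [0.2, -0.6, -0.4]
grip_width: 0.74
grip_force: 0.0
```

```bash
cat >> rack.py <<'E'
ang=np.radians(12)
def grasp(y,phi=ang,uu=-.008,back=.010,nb=0):
    sg=np.sign(y);ax=np.cos(phi)*NW+sg*np.sin(phi)*YW   # direction back out of tool
    z=-ax;x=UW;R=np.c_[x,np.cross(z,x),z]
    return W(p,F(uu+.001,y,.026))+back*ax+.005*z+nb*ax,R
E
python3 - <<'E'
from rack import *
plan([grasp(.08,nb=.05),grasp(.08)])
E
```

```text
t 5.6 pos [0.5664 0.1304 0.1992] q [ 0.39  0.01 -0.95  2.01  0.66  0.92 -2.66] F [ 0.2 -0.6 -0.4] w 0.74
0 travel [0.006, 0.004, 0.077] turn [-0.2, 0.6, 0.2] rows 2 -> [0.608 0.106 0.139]
1 travel [-0.0, 0.0, 0.05] turn [0.0, -0.0, -0.0] rows 1 -> [0.633 0.093 0.097]
```

Joint 7 is near its limit, so I take the half-turn-equivalent grasp instead, moving down the slope a little while I rotate.

Request:
step_arm([
  {"travel": [-0.05,0,0],"turn": [0,0,-8.5]},
  {"travel": [-0.05,0,0],"turn": [0,0,-17]},
  {"travel": [-0.05,0,0],"turn": [0,0,-25.5]},
  {"travel": [-0.05,0,0],"turn": [0,0,-34]},
  {"travel": [-0.05,0,0],"turn": [0,0,-42]},
])

```text
time: 6.1
position: [0.5237, 0.1321, 0.1731]
tool_rot: [2.567, 0.749, 0.569]
ft_force: [0.6, 0.1, 0.6]
grip_width: 0.748
grip_force: 0.0
```

Request:
step_arm([
  {"travel": [0,0,0],"turn": [0,0,-8.5]},
  {"travel": [0,0,0],"turn": [0,0,-17]},
  {"travel": [0,0,0],"turn": [0,0,-25.5]},
  {"travel": [0,0,0],"turn": [0,0,-34]},
  {"travel": [0,0,0],"turn": [0,0,-42]},
])

```text
time: 6.6
position: [0.5238, 0.132, 0.1731]
tool_rot: [2.063, 1.569, 0.318]
ft_force: [0.4, 0.2, -0.4]
grip_width: 0.752
grip_force: 0.0
```

Request:
step_arm([
  {"travel": [0,0,0],"turn": [0,0,-8.5]},
  {"travel": [0,0,0],"turn": [0,0,-17]},
  {"travel": [0,0,0],"turn": [0,0,-25.5]},
  {"travel": [0,0,0],"turn": [0,0,-34]},
  {"travel": [0,0,0],"turn": [0,0,-42]},
])

```text
time: 7.1
position: [0.5238, 0.1319, 0.1731]
tool_rot: [1.346, 2.176, 0.042]
ft_force: [-0.4, 0.9, -0.2]
grip_width: 0.748
grip_force: 0.0
```

Request:
step_arm([
  {"travel": [0,0,0],"turn": [0,0,-8.5]},
  {"travel": [0,0,0],"turn": [0,0,-17]},
  {"travel": [0,0,0],"turn": [0,0,-25.5]},
  {"travel": [0,0,0],"turn": [0,0,-34]},
  {"travel": [0,0,0],"turn": [0,0,-42]},
])

```text
time: 7.6
position: [0.5238, 0.132, 0.1731]
tool_rot: [0.48, 2.531, -0.237]
ft_force: [0.3, -0.7, 0.7]
grip_width: 0.746
grip_force: 0.0
```

```bash
cat >> rack.py <<'E'
RZ=np.diag([-1,-1,1.])
def grasp2(*a,**k):
    P,R=grasp(*a,**k);return P,R@RZ
E
python3 - <<'E'
from rack import *
plan([grasp2(.08,nb=.1),grasp2(.08,nb=.04),grasp2(.08)])
E
```

```text
t 7.6 pos [0.5238 0.132  0.1731] q [ 0.24 -0.06 -0.83  2.12  0.62  0.88  0.23] F [ 0.3 -0.7  0.7] w 0.746
0 travel [-0.054, 0.01, 0.026] turn [-0.0, -0.6, -11.5] rows 2 -> [0.583 0.119 0.18 ]
1 travel [-0.0, 0.0, 0.06] turn [-0.0, -0.1, -0.0] rows 2 -> [0.612 0.103 0.13 ]
2 travel [-0.0, 0.0, 0.04] turn [-0.0, 0.0, -0.0] rows 1 -> [0.632 0.092 0.097]
```

Request:
step_arm([
  {"travel": [-0.054,0.01,0.026],"turn": [0,-0.6,-11.5]},
  {"travel": [-0.054,0.01,0.026],"turn": [0,-0.6,-11.5]},
  {"travel": [-0.054,0.01,0.026],"turn": [0,-0.6,-11.5]},
])

```text
time: 7.9
position: [0.5837, 0.1175, 0.1801]
tool_rot: [0.235, 2.569, -0.31]
ft_force: [0.3, -0.1, 0.2]
grip_width: 0.75
grip_force: 0.0
```

Request:
step_arm([
  {"travel": [0,0,0.03],"turn": [0,0,0]},
  {"travel": [0,0,0.055],"turn": [0,0,0]},
  {"travel": [0,0,0.055],"turn": [0,0,0]},
  {"travel": [0,0,0.055],"turn": [0,0,0]},
])

```text
time: 8.3
position: [0.6088, 0.1045, 0.1352]
tool_rot: [0.231, 2.569, -0.31]
ft_force: [0.4, 0.6, -0.2]
grip_width: 0.752
grip_force: 0.0
```

```bash
python3 - <<'E'
from rack import *
plan([grasp2(.08)])
E
```

```text
t 8.3 pos [0.6088 0.1045 0.1352] q [ 0.25  0.17 -0.78  2.03  0.87  0.84  0.33] F [ 0.4  0.6 -0.2] w 0.752
0 travel [-0.001, 0.0, 0.046] turn [-0.0, -0.1, -0.4] rows 1 -> [0.632 0.092 0.098]
```

Request:
step_arm([
  {"travel": [0,0,0.023],"turn": [0,0,0]},
  {"travel": [0,0,0.045],"turn": [0,0,0]},
  {"travel": [0,0,0.045],"turn": [0,0,0]},
  {"travel": [0,0,0.045],"turn": [0,0,0]},
])

```text
time: 8.7
position: [0.6319, 0.093, 0.0998]
tool_rot: [0.231, 2.566, -0.31]
ft_force: [-0.9, -0.4, 0.4]
grip_width: 0.749
grip_force: 0.0
```

Request:
step_arm([
  {"travel": [0,0,0],"turn": [0,0,0]},
  {"travel": [0,0,0],"turn": [0,0,0]},
  {"travel": [0,0,0],"turn": [0,0,0]},
  {"travel": [0,0,0],"turn": [0,0,0]},
], gripper=0.0, force=30)

```text
time: 9.1
position: [0.6323, 0.0921, 0.0994]
tool_rot: [0.231, 2.566, -0.311]
ft_force: [-0.4, 1.0, 3.3]
grip_width: 0.472
grip_force: 30.4
```

```bash
python3 - <<'E'
from rack import *
plan([grasp2(.08)])
E
```

```text
t 9.1 pos [0.6323 0.0921 0.0994] q [ 0.23  0.27 -0.73  2.02  0.99  0.81  0.26] F [-0.4  1.   3.3] w 0.472
0 travel [0.001, 0.001, 0.002] turn [-0.0, 0.1, -0.4] rows 1 -> [0.633 0.093 0.097]
```

The opening reads 41 mm, which matches the barrel. I lift out square to the face and plan the red crate.

Request:
step_arm([
  {"travel": [0,0,-0.04],"turn": [0,0,0]},
  {"travel": [0,0,-0.08],"turn": [0,0,0]},
  {"travel": [0,0,-0.13],"turn": [0,0,0]},
  {"travel": [0,0,-0.13],"turn": [0,0,0]},
])

```text
time: 9.5
position: [0.5685, 0.1316, 0.2132]
tool_rot: [0.226, 2.557, -0.305]
ft_force: [1.0, 1.3, -1.3]
grip_width: 0.473
grip_force: 30.0
```

```bash
cat >> rack.py <<'E'
CR=dict(red=(np.array([.478,.334,0]),np.radians(-1.9)),blue=(np.array([.435,-.346,0]),np.radians(7.6)))
def place(Pt,Rt,Pc,Rc,col,dx,ax,up=.003,dy=0):
    "tool pose that puts a connector (gripped with tool Pt,Rt at connector Pc,Rc) in a crate, x_c = ax (crate axes)"
    c,yw=CR[col];Rk=Ro.from_euler("z",yw).as_matrix();x=Rk@np.array(ax,float);z=np.array([0,0,1.])
    Rn=np.c_[x,np.cross(z,x),z];Pn=c+Rk@np.array([dx,dy,.031+up])
    return Pn+Rn@Rc.T@(Pt-Pc),Rn@Rc.T@Rt
C0=np.c_[UW,YW,NW]
E
python3 - <<'E'
from rack import *
P,R=grasp2(.08); Pc=W(p,F(.001,.08,.026))
P=np.array([.6323,.0921,.0994])
A=place(P,R,Pc,C0,"red",-.045,(0,-1,0),up=.004)
up=np.array([0,0,.10])
plan([(A[0]+up,A[1],.2),A])
E
```

```text
t 9.5 pos [0.5685 0.1316 0.2132] q [ 0.28 -0.02 -0.85  2.01  0.64  0.92  0.49] F [ 1.   1.3 -1.3] w 0.473
0 travel [0.057, 0.062, -0.021] turn [8.2, 14.3, 25.2] rows 4 -> [0.524 0.202 0.189]
0 travel [0.082, 0.027, -0.01] turn [8.2, 14.3, 25.2] rows 4 -> [0.478 0.272 0.165]
0 travel [0.086, -0.009, 0.009] turn [8.2, 14.2, 25.2] rows 4 -> [0.434 0.343 0.142]
1 travel [-0.0, 0.021, 0.098] turn [0.0, 0.0, -0.0] rows 3 -> [0.434 0.343 0.041]
```

Request:
step_arm([
  {"travel": [0.057,0.062,-0.021],"turn": [8.2,14.3,25.2]},
  {"travel": [0.057,0.062,-0.021],"turn": [8.2,14.3,25.2]},
  {"travel": [0.057,0.062,-0.021],"turn": [8.2,14.3,25.2]},
  {"travel": [0.057,0.062,-0.021],"turn": [8.2,14.3,25.2]},
])

```text
time: 9.9
position: [0.5234, 0.1985, 0.1813]
tool_rot: [0.927, 2.646, -0.313]
ft_force: [-0.1, -0.3, -1.4]
grip_width: 0.479
grip_force: 30.0
```

Request:
step_arm([
  {"travel": [0.082,0.027,-0.01],"turn": [8.2,14.3,25.2]},
  {"travel": [0.082,0.027,-0.01],"turn": [8.2,14.3,25.2]},
  {"travel": [0.082,0.027,-0.01],"turn": [8.2,14.3,25.2]},
  {"travel": [0.082,0.027,-0.01],"turn": [8.2,14.3,25.2]},
])

```text
time: 10.3
position: [0.4781, 0.2675, 0.1573]
tool_rot: [1.653, 2.557, -0.297]
ft_force: [1.3, -0.6, -1.8]
grip_width: 0.479
grip_force: 30.0
```

Request:
step_arm([
  {"travel": [0.086,-0.009,0.009],"turn": [8.2,14.2,25.2]},
  {"travel": [0.086,-0.009,0.009],"turn": [8.2,14.2,25.2]},
  {"travel": [0.086,-0.009,0.009],"turn": [8.2,14.2,25.2]},
  {"travel": [0.086,-0.009,0.009],"turn": [8.2,14.2,25.2]},
  {"travel": [0.086,-0.009,0.009],"turn": [8.2,14.2,25.2]},
])

```text
time: 10.8
position: [0.4351, 0.3359, 0.1344]
tool_rot: [-2.15, -2.058, 0.234]
ft_force: [0.7, -1.0, -1.5]
grip_width: 0.47
grip_force: 30.0
```

```bash
python3 - <<'E'
from rack import *
P,R=grasp2(.08); Pc=W(p,F(.001,.08,.026))
P=np.array([.6323,.0921,.0994])
A=place(P,R,Pc,C0,"red",-.045,(0,-1,0),up=.004)
plan([A])
E
```

```text
t 10.8 pos [0.4351 0.3359 0.1344] q [ 0.05  0.45 -0.84  1.66  0.18  1.34 -0.87] F [ 0.7 -1.  -1.5] w 0.47
0 travel [0.007, 0.019, 0.091] turn [-0.6, 0.2, -0.6] rows 2 -> [0.434 0.342 0.041]
```

Request:
step_arm([
  {"travel": [0.007,0.008,0.04],"turn": [0,0,0]},
  {"travel": [0.007,0.015,0.07],"turn": [0,0,0]},
  {"travel": [0.007,0.019,0.091],"turn": [0,0,0]},
  {"travel": [0.007,0.019,0.091],"turn": [0,0,0]},
  {"travel": [0.007,0.019,0.091],"turn": [0,0,0]},
])

```text
time: 11.3
position: [0.4324, 0.3455, 0.0432]
tool_rot: [-2.144, -2.064, 0.231]
ft_force: [0.4, 0.3, -0.8]
grip_width: 0.472
grip_force: 30.0
```

```bash
python3 - <<'E'
from rack import *
P,R=grasp2(.08); Pc=W(p,F(.001,.08,.026))
P=np.array([.6323,.0921,.0994])
A=place(P,R,Pc,C0,"red",-.045,(0,-1,0),up=.001)
plan([A])
E
```

```text
t 11.3 pos [0.4324 0.3455 0.0432] q [-0.01  0.56 -0.8   1.73  0.25  1.18 -0.91] F [ 0.4  0.3 -0.8] w 0.472
0 travel [-0.003, 0.002, 0.004] turn [-0.6, 0.1, -0.3] rows 1 -> [0.433 0.342 0.039]
```

Request:
step_arm([
  {"travel": [-0.003,0.002,0.005],"turn": [0,0,0]},
  {"travel": [-0.003,0.002,0.005],"turn": [0,0,0]},
])

```text
time: 11.5
position: [0.4343, 0.3418, 0.0383]
tool_rot: [-2.147, -2.063, 0.229]
ft_force: [0.0, 0.7, -2.6]
grip_width: 0.473
grip_force: 30.0
```

Request:
step_arm([
  {"travel": [0,0,0],"turn": [0,0,0]},
  {"travel": [0,0,0],"turn": [0,0,0]},
  {"travel": [0,0,0],"turn": [0,0,0]},
], gripper=0.75)

```text
time: 11.8
position: [0.4339, 0.3425, 0.0384]
tool_rot: [-2.146, -2.063, 0.229]
ft_force: [-0.1, -0.1, -0.0]
grip_width: 0.664
grip_force: 0.0
```

Request:
step_arm([
  {"travel": [0,0,-0.04],"turn": [0,0,0]},
  {"travel": [0,0,-0.09],"turn": [0,0,0]},
  {"travel": [0,0,-0.14],"turn": [0,0,0]},
  {"travel": [0,0,-0.14],"turn": [0,0,0]},
])

```text
time: 12.2
position: [0.4682, 0.3441, 0.1817]
tool_rot: [-2.15, -2.064, 0.212]
ft_force: [0.3, 0.6, 0.1]
grip_width: 0.748
grip_force: 0.0
```

```bash
cat >> rack.py <<'E'
def loose():
    im=np.load("top0.npy")
    m=[m for ce,a,m in blobs(im,"red",40) if np.hypot(*(ce-[286.3,198.6]))<5][0]
    ys,xs=np.where(m);w=plane("top",np.c_[xs,ys],.035)[:,:2];c=w.mean(0)
    d=np.linalg.svd(w-c,full_matrices=False)[2][0];d*=np.sign(d[0]);t=(w-c)@d
    x=np.array([*d,0]);e0=c+d*t.min();e1=c+d*t.max()
    org=e1-.065*d   # shroud end is +65
    return np.array([*(c-.009*d),.026]),np.c_[x,np.cross([0,0,1],x),[0,0,1]],(c,e0,e1,org,np.degrees(np.arctan2(d[1],d[0])))
E
python3 - <<'E'
from rack import *
print(loose()[2])
Pc,Rc,_=loose()
x=Rc[:,0];z=np.array([0,0,-1.]);
for s in(1,-1):
    R=np.c_[s*x,np.cross(z,s*x),z];g=Pc+.008*x+[0,0,.003-.005+.003]
    print(s,R.round(2).tolist());plan([(g+[0,0,.14],R),(g,R)])
for n in("top","side"):
    a=ctrl.get_image(n);np.save(n+"1.npy",a)
a=np.load("side1.npy")[:,100:,::-1];cv2.imwrite("pics/p1.png",cv2.resize(a,None,fx=1.5,fy=1.5,interpolation=cv2.INTER_CUBIC))
E
```

```text
(array([ 0.43108099, -0.08856306]), array([ 0.37549381, -0.07193307]), array([ 0.48244285, -0.10392896]), array([ 0.42016993, -0.0852988 ]), np.float64(-16.655576949408644))
1 [[0.96, -0.29, 0.0], [-0.29, -0.96, 0.0], [0.0, -0.0, -1.0]]
t 12.2 pos [0.4682 0.3441 0.1817] q [ 0.04  0.46 -0.84  1.54  0.18  1.43 -0.85] F [0.3 0.6 0.1] w 0.748
0 travel [-0.144, -0.006, 0.006] turn [-2.9, 3.6, 34.6] rows 5 -> [0.455 0.201 0.176]
0 travel [-0.123, 0.078, -0.002] turn [-2.9, 3.6, 34.7] rows 5 -> [0.443 0.055 0.172]
0 travel [-0.056, 0.133, -0.001] turn [-3.0, 3.5, 34.6] rows 5 -> [ 0.43  -0.088  0.167]
1 travel [-0.0, -0.0, 0.14] turn [0.1, 0.0, -0.0] rows 3 -> [ 0.43  -0.088  0.027]
-1 [[-0.96, 0.29, 0.0], [0.29, 0.96, 0.0], [-0.0, 0.0, -1.0]]
t 12.2 pos [0.4682 0.3441 0.1817] q [ 0.04  0.46 -0.84  1.54  0.18  1.43 -0.85] F [0.3 0.6 0.1] w 0.748
0 travel [-0.217, -0.009, 0.008] turn [-5.0, -4.1, -37.7] rows 5 -> [0.449 0.128 0.175]
0 travel [-0.165, -0.14, 0.016] turn [-5.0, -4.0, -37.7] rows 5 -> [ 0.43  -0.088  0.167]
1 travel [-0.0, 0.0, 0.14] turn [-0.0, -0.0, 0.0] rows 3 -> [ 0.43  -0.088  0.027]
```

View pics/p1.png

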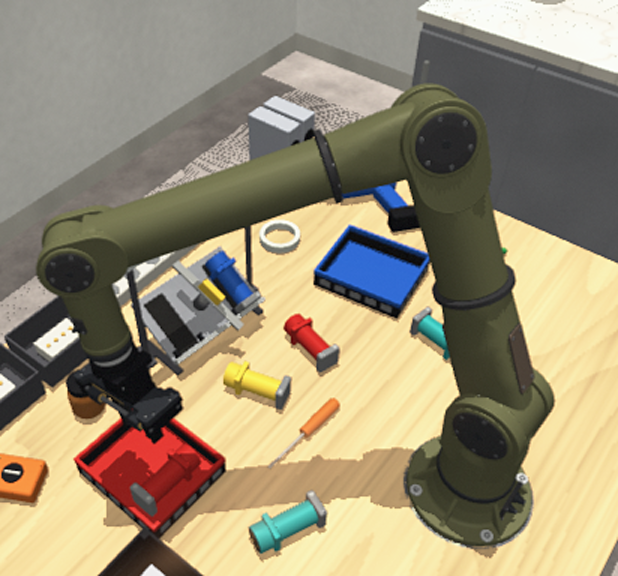

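The red connector lies on the crate floor, in the half nearest the robot, around (165,480). Next is the loose red one.

Request:
step_arm([
  {"travel": [-0.217,-0.009,0.008],"turn": [-5.0,-4.1,-37.7]},
  {"travel": [-0.217,-0.009,0.008],"turn": [-5.0,-4.1,-37.7]},
  {"travel": [-0.217,-0.009,0.008],"turn": [-5.0,-4.1,-37.7]},
  {"travel": [-0.217,-0.009,0.008],"turn": [-5.0,-4.1,-37.7]},
  {"travel": [-0.217,-0.009,0.008],"turn": [-5.0,-4.1,-37.7]},
])

```text
time: 12.8
position: [0.4433, 0.1216, 0.1673]
tool_rot: [-1.387, -2.716, 0.136]
ft_force: [0.3, -1.1, 1.1]
grip_width: 0.753
grip_force: 0.0
```

Request:
step_arm([
  {"travel": [-0.165,-0.14,0.016],"turn": [-5.0,-4.0,-37.7]},
  {"travel": [-0.165,-0.14,0.016],"turn": [-5.0,-4.0,-37.7]},
  {"travel": [-0.165,-0.14,0.016],"turn": [-5.0,-4.0,-37.7]},
  {"travel": [-0.165,-0.14,0.016],"turn": [-5.0,-4.0,-37.7]},
  {"travel": [-0.165,-0.14,0.016],"turn": [-5.0,-4.0,-37.7]},
])

```text
time: 13.3
position: [0.4279, -0.0655, 0.1625]
tool_rot: [-0.589, -3.06, 0.029]
ft_force: [1.2, -0.5, 0.2]
grip_width: 0.748
grip_force: 0.0
```

Request:
step_arm([
  {"travel": [0,0,0],"turn": [0,0,0]},
  {"travel": [0,0,0],"turn": [0,0,0]},
])

```text
time: 13.5
position: [0.4283, -0.0647, 0.1626]
tool_rot: [-0.601, -3.057, 0.029]
ft_force: [0.4, 1.1, 0.3]
grip_width: 0.747
grip_force: 0.0
```

```bash
cat >> rack.py <<'E'
def lg():
    Pc,Rc,_=loose();x=-Rc[:,0];z=np.array([0,0,-1.]);return Pc+.008*Rc[:,0]+[0,0,.001],np.c_[x,np.cross(z,x),z],Pc,Rc
E
python3 - <<'E'
from rack import *
P,R,_,_=lg();plan([(P+[0,0,.05],R),(P,R)])
E
```

```text
t 13.5 pos [ 0.4283 -0.0647  0.1626] q [ 0.86 -0.06 -0.75  2.01 -0.02  1.2   1.3 ] F [0.4 1.1 0.3] w 0.747
0 travel [-0.012, -0.019, 0.086] turn [-1.3, -1.3, -5.6] rows 2 -> [ 0.43  -0.088  0.077]
1 travel [-0.0, -0.0, 0.05] turn [0.0, -0.0, -0.0] rows 1 -> [ 0.43  -0.088  0.027]
```

Request:
step_arm([
  {"travel": [-0.012,-0.019,0.03],"turn": [-1.3,-1.3,-5.6]},
  {"travel": [-0.012,-0.019,0.06],"turn": [-1.3,-1.3,-5.6]},
  {"travel": [-0.012,-0.019,0.086],"turn": [-1.3,-1.3,-5.6]},
  {"travel": [-0.012,-0.019,0.086],"turn": [-1.3,-1.3,-5.6]},
  {"travel": [-0.012,-0.019,0.086],"turn": [-1.3,-1.3,-5.6]},
])

```text
time: 14.0
position: [0.4313, -0.0859, 0.0779]
tool_rot: [0.446, 3.109, 0.002]
ft_force: [0.2, 0.6, 0.6]
grip_width: 0.751
grip_force: 0.0
```

```bash
python3 - <<'E'
from rack import *
P,R,_,_=lg();plan([(P,R)])
E
```

```text
t 14.0 pos [ 0.4313 -0.0859  0.0779] q [ 0.87  0.06 -0.74  2.11  0.05  0.98  1.39] F [0.2 0.6 0.6] w 0.751
0 travel [0.0, -0.003, 0.051] turn [0.1, 0.0, 0.3] rows 2 -> [ 0.43  -0.089  0.027]
```

Request:
step_arm([
  {"travel": [0,-0.002,0.025],"turn": [0,0,0]},
  {"travel": [0,-0.002,0.05],"turn": [0,0,0]},
  {"travel": [0,-0.002,0.05],"turn": [0,0,0]},
  {"travel": [0,-0.002,0.05],"turn": [0,0,0]},
])

```text
time: 14.4
position: [0.4319, -0.089, 0.0293]
tool_rot: [0.448, 3.106, 0.001]
ft_force: [0.0, 0.0, 1.3]
grip_width: 0.749
grip_force: 0.0
```

Request:
step_arm([
  {"travel": [0,0,0],"turn": [0,0,0]},
  {"travel": [0,0,0],"turn": [0,0,0]},
  {"travel": [0,0,0],"turn": [0,0,0]},
  {"travel": [0,0,0],"turn": [0,0,0]},
], gripper=0.0, force=30)

```text
time: 14.8
position: [0.4313, -0.0899, 0.0286]
tool_rot: [0.449, 3.106, -0.001]
ft_force: [0.3, 1.0, 3.5]
grip_width: 0.479
grip_force: 30.4
```

Request:
step_arm([
  {"travel": [0,0,-0.05],"turn": [0,0,0]},
  {"travel": [0,0,-0.1],"turn": [0,0,0]},
  {"travel": [0,0,-0.14],"turn": [0,0,0]},
  {"travel": [0,0,-0.14],"turn": [0,0,0]},
])

```text
time: 15.2
position: [0.4341, -0.0903, 0.1733]
tool_rot: [0.448, 3.097, -0.005]
ft_force: [1.2, -0.6, -2.8]
grip_width: 0.473
grip_force: 30.0
```

```bash
python3 - <<'E'
from rack import *
P,R,Pc,Rc=lg()
A=place(P,R,Pc,Rc,"red",.043,(0,-1,0),up=.004);up=np.array([0,0,.11])
plan([(A[0]+up,A[1],.2),A])
E
```

```text
t 15.2 pos [ 0.4341 -0.0903  0.1733] q [ 0.92 -0.08 -0.73  2.01 -0.05  1.18  1.49] F [ 1.2 -0.6 -2.8] w 0.473
0 travel [0.012, 0.141, 0.009] turn [0.1, 0.2, 25.1] rows 3 -> [0.463 0.048 0.164]
0 travel [0.07, 0.123, 0.008] turn [0.2, 0.2, 25.2] rows 3 -> [0.492 0.187 0.156]
0 travel [0.115, 0.081, 0.009] turn [0.1, 0.2, 25.1] rows 3 -> [0.521 0.324 0.146]
1 travel [0.0, -0.0, 0.11] turn [0.0, 0.0, 0.0] rows 3 -> [0.521 0.324 0.036]
```

Request:
step_arm([
  {"travel": [0.012,0.141,0.009],"turn": [0,0,25.1]},
  {"travel": [0.012,0.141,0.009],"turn": [0,0,25.1]},
  {"travel": [0.012,0.141,0.009],"turn": [0,0,25.1]},
  {"travel": [0.012,0.141,0.009],"turn": [0,0,25.1]},
  {"travel": [0.012,0.141,0.009],"turn": [0,0,25.1]},
])

```text
time: 15.7
position: [0.4581, 0.0533, 0.1578]
tool_rot: [-1.107, -2.94, -0.004]
ft_force: [0.5, 0.4, -2.9]
grip_width: 0.472
grip_force: 30.0
```

Request:
step_arm([
  {"travel": [0.07,0.123,0.008],"turn": [0,0,25.1]},
  {"travel": [0.07,0.123,0.008],"turn": [0,0,25.1]},
  {"travel": [0.07,0.123,0.008],"turn": [0,0,25.1]},
  {"travel": [0.07,0.123,0.008],"turn": [0,0,25.1]},
  {"travel": [0.07,0.123,0.008],"turn": [0,0,25.1]},
])

```text
time: 16.2
position: [0.4869, 0.1925, 0.15]
tool_rot: [-1.718, -2.627, -0.006]
ft_force: [-1.9, 0.4, -2.7]
grip_width: 0.473
grip_force: 30.0
```

Request:
step_arm([
  {"travel": [0.115,0.081,0.009],"turn": [0,0,25.1]},
  {"travel": [0.115,0.081,0.009],"turn": [0,0,25.1]},
  {"travel": [0.115,0.081,0.009],"turn": [0,0,25.1]},
  {"travel": [0.115,0.081,0.009],"turn": [0,0,25.1]},
  {"travel": [0.115,0.081,0.009],"turn": [0,0,25.1]},
])

```text
time: 16.7
position: [0.5158, 0.3266, 0.1405]
tool_rot: [-2.25, -2.192, 0.001]
ft_force: [-0.0, -1.2, -2.2]
grip_width: 0.473
grip_force: 30.0
```

```bash
python3 - <<'E'
from rack import *
P,R,Pc,Rc=lg()
A=place(P,R,Pc,Rc,"red",.043,(0,-1,0),up=.003)
plan([A])
E
```

```text
t 16.7 pos [0.5158 0.3266 0.1405] q [ 0.1   0.44 -0.89  1.65  0.36  1.23 -0.9 ] F [-0.  -1.2 -2.2] w 0.473
0 travel [-0.002, 0.005, 0.105] turn [-0.0, 0.0, 0.4] rows 3 -> [0.521 0.324 0.035]
```

Request:
step_arm([
  {"travel": [-0.002,0.004,0.04],"turn": [0,0,0]},
  {"travel": [-0.002,0.004,0.075],"turn": [0,0,0]},
  {"travel": [-0.002,0.004,0.104],"turn": [0,0,0]},
  {"travel": [-0.002,0.004,0.104],"turn": [0,0,0]},
  {"travel": [-0.002,0.004,0.104],"turn": [0,0,0]},
])

```text
time: 17.2
position: [0.5214, 0.3208, 0.0379]
tool_rot: [2.255, 2.185, -0.001]
ft_force: [0.6, -0.8, -1.9]
grip_width: 0.475
grip_force: 30.0
```

Request:
step_arm([
  {"travel": [0,0,0.002],"turn": [0,0,0]},
  {"travel": [0,0,0.002],"turn": [0,0,0]},
  {"travel": [0,0,0.002],"turn": [0,0,0]},
  {"travel": [0,0,0.002],"turn": [0,0,0]},
], gripper=0.7)

```text
time: 17.6
position: [0.5217, 0.3235, 0.0372]
tool_rot: [2.253, 2.186, 0.005]
ft_force: [1.1, 0.6, 0.4]
grip_width: 0.683
grip_force: 0.0
```

Request:
step_arm([
  {"travel": [0,0,-0.04],"turn": [0,0,0]},
  {"travel": [0,0,-0.09],"turn": [0,0,0]},
  {"travel": [0,0,-0.14],"turn": [0,0,0]},
  {"travel": [0,0,-0.14],"turn": [0,0,0]},
])

```text
time: 18.0
position: [0.5239, 0.3268, 0.1844]
tool_rot: [2.251, 2.184, 0.023]
ft_force: [-0.2, 0.2, -0.6]
grip_width: 0.701
grip_force: 0.0
```

```bash
python3 - <<'E'
from rack import *
R=grasp2(-.08)[1]
P=grasp2(-.08,nb=.1)[0]
plan([(P-.06*UW+[0,0,.03],R,.2),(P,R),grasp2(-.08)])
E
```

```text
t 18.0 pos [0.5239 0.3268 0.1844] q [ 0.12  0.41 -0.91  1.59  0.34  1.29 -0.87] F [-0.2  0.2 -0.6] w 0.701
0 travel [-0.135, -0.001, 0.001] turn [-10.8, -5.6, -28.7] rows 4 -> [0.519 0.192 0.182]
0 travel [-0.117, -0.066, 0.007] turn [-10.8, -5.7, -28.7] rows 4 -> [0.514 0.057 0.181]
0 travel [-0.07, -0.115, -0.0] turn [-10.8, -5.7, -28.7] rows 4 -> [ 0.51  -0.077  0.178]
1 travel [-0.044, -0.006, 0.024] turn [-0.0, 0.0, 0.0] rows 2 -> [ 0.56  -0.084  0.18 ]
2 travel [-0.0, 0.0, 0.1] turn [-0.0, 0.0, 0.0] rows 2 -> [ 0.614 -0.069  0.097]
```

Request:
step_arm([
  {"travel": [-0.135,0,-0.01],"turn": [-10.8,-5.6,-28.7]},
  {"travel": [-0.135,0,-0.01],"turn": [-10.8,-5.6,-28.7]},
  {"travel": [-0.135,0,-0.01],"turn": [-10.8,-5.6,-28.7]},
  {"travel": [-0.135,0,-0.01],"turn": [-10.8,-5.6,-28.7]},
  {"travel": [-0.135,0,-0.01],"turn": [-10.8,-5.6,-28.7]},
])

```text
time: 18.5
position: [0.5159, 0.1869, 0.1862]
tool_rot: [1.534, 2.502, 0.088]
ft_force: [-0.4, -0.7, 0.4]
grip_width: 0.706
grip_force: 0.0
```

Request:
step_arm([
  {"travel": [-0.117,-0.066,0.007],"turn": [-10.8,-5.7,-28.7]},
  {"travel": [-0.117,-0.066,0.007],"turn": [-10.8,-5.7,-28.7]},
  {"travel": [-0.117,-0.066,0.007],"turn": [-10.8,-5.7,-28.7]},
  {"travel": [-0.117,-0.066,0.007],"turn": [-10.8,-5.7,-28.7]},
  {"travel": [-0.117,-0.066,0.007],"turn": [-10.8,-5.7,-28.7]},
])

```text
time: 19.0
position: [0.5126, 0.0524, 0.1859]
tool_rot: [0.789, 2.626, 0.164]
ft_force: [-0.8, -0.2, -0.4]
grip_width: 0.7
grip_force: 0.0
```

Request:
step_arm([
  {"travel": [-0.07,-0.115,0],"turn": [-10.8,-5.7,-28.7]},
  {"travel": [-0.07,-0.115,0],"turn": [-10.8,-5.7,-28.7]},
  {"travel": [-0.07,-0.115,0],"turn": [-10.8,-5.7,-28.7]},
  {"travel": [-0.07,-0.115,0],"turn": [-10.8,-5.7,-28.7]},
  {"travel": [-0.07,-0.115,0],"turn": [-10.8,-5.7,-28.7]},
], gripper=0.75)

```text
time: 19.5
position: [0.5082, -0.0766, 0.1837]
tool_rot: [0.156, 2.595, 0.217]
ft_force: [-1.2, -0.2, 1.0]
grip_width: 0.748
grip_force: 0.0
```

```bash
python3 - <<'E'
from rack import *
plan([grasp2(-.08,nb=.1),grasp2(-.08,nb=.04)])
E
```

```text
t 19.5 pos [ 0.5082 -0.0766  0.1837] q [ 0.43 -0.25 -0.13  2.26 -0.49  0.69  2.05] F [-1.2 -0.2  1. ] w 0.748
0 travel [-0.044, -0.004, 0.029] turn [-1.6, -1.6, -3.6] rows 2 -> [ 0.56  -0.084  0.18 ]
1 travel [0.0, 0.0, 0.06] turn [-0.0, -0.0, 0.0] rows 2 -> [ 0.593 -0.075  0.13 ]
```

Request:
step_arm([
  {"travel": [-0.044,-0.004,0.015],"turn": [-1.6,-1.6,-3.6]},
  {"travel": [-0.044,-0.004,0.029],"turn": [-1.6,-1.6,-3.6]},
  {"travel": [-0.044,-0.004,0.029],"turn": [-1.6,-1.6,-3.6]},
  {"travel": [-0.044,-0.004,0.029],"turn": [-1.6,-1.6,-3.6]},
])

```text
time: 19.9
position: [0.5596, -0.0813, 0.179]
tool_rot: [0.068, 2.567, 0.228]
ft_force: [-0.3, -0.2, 0.6]
grip_width: 0.75
grip_force: 0.0
```

Request:
step_arm([
  {"travel": [0,0,0.03],"turn": [0,0,0]},
  {"travel": [0,0,0.055],"turn": [0,0,0]},
  {"travel": [0,0,0.055],"turn": [0,0,0]},
  {"travel": [0,0,0.055],"turn": [0,0,0]},
])

```text
time: 20.3
position: [0.589, -0.0742, 0.1344]
tool_rot: [0.069, 2.565, 0.226]
ft_force: [-1.0, -0.4, 0.2]
grip_width: 0.75
grip_force: 0.0
```

```bash
python3 - <<'E'
from rack import *
plan([grasp2(-.08)])
E
```

```text
t 20.3 pos [ 0.589  -0.0742  0.1344] q [ 0.37 -0.01 -0.13  2.18 -0.59  0.52  2.21] F [-1.  -0.4  0.2] w 0.75
0 travel [-0.001, -0.001, 0.045] turn [-0.1, -0.1, -0.1] rows 1 -> [ 0.614 -0.069  0.097]
```

Request:
step_arm([
  {"travel": [-0.001,-0.001,0.023],"turn": [0,0,0]},
  {"travel": [-0.001,-0.001,0.045],"turn": [0,0,0]},
  {"travel": [-0.001,-0.001,0.045],"turn": [0,0,0]},
  {"travel": [-0.001,-0.001,0.045],"turn": [0,0,0]},
])

```text
time: 20.7
position: [0.6144, -0.0696, 0.0985]
tool_rot: [0.07, 2.563, 0.225]
ft_force: [0.0, 0.4, 0.2]
grip_width: 0.75
grip_force: 0.0
```

Request:
step_arm([
  {"travel": [0,0,0],"turn": [0,0,0]},
  {"travel": [0,0,0],"turn": [0,0,0]},
  {"travel": [0,0,0],"turn": [0,0,0]},
  {"travel": [0,0,0],"turn": [0,0,0]},
], gripper=0.0, force=30)

```text
time: 21.1
position: [0.6146, -0.0689, 0.0981]
tool_rot: [0.069, 2.563, 0.226]
ft_force: [-5.1, -1.9, 6.1]
grip_width: 0.482
grip_force: 30.5
```

```bash
python3 - <<'E'
from rack import *
plan([grasp2(-.08)])
E
```

```text
t 21.1 pos [ 0.6146 -0.0689  0.0981] q [ 0.36  0.09 -0.14  2.16 -0.64  0.43  2.26] F [-5.1 -1.9  6.1] w 0.482
0 travel [0.001, 0.0, 0.0] turn [-0.1, -0.0, -0.1] rows 1 -> [ 0.614 -0.069  0.098]
```

Request:
step_arm([
  {"travel": [0,0,-0.04],"turn": [0,0,0]},
  {"travel": [0,0,-0.08],"turn": [0,0,0]},
  {"travel": [0,0,-0.13],"turn": [0,0,0]},
  {"travel": [0,0,-0.13],"turn": [0,0,0]},
])

```text
time: 21.5
position: [0.5449, -0.091, 0.2115]
tool_rot: [0.071, 2.555, 0.219]
ft_force: [0.4, -1.2, -2.7]
grip_width: 0.474
grip_force: 30.0
```

```bash
cat >> rack.py <<'E'
def blueA(up=.003):
    return place(np.array([.6146,-.0689,.0981]),grasp2(-.08)[1],W(p,F(.001,-.08,.026)),C0,"blue",.0,(0,-1,0),up=up)
E
python3 - <<'E'
from rack import *
A=blueA()
plan([(A[0]+[0,0,.12],A[1],.2),A])
E
```

```text
t 21.5 pos [ 0.5449 -0.091   0.2115] q [ 0.41 -0.2  -0.09  2.18 -0.52  0.71  2.16] F [ 0.4 -1.2 -2.7] w 0.474
0 travel [0.049, -0.127, -0.027] turn [10.6, 5.9, 38.8] rows 5 -> [ 0.489 -0.215  0.186]
0 travel [-0.041, -0.132, -0.001] turn [10.7, 6.0, 38.9] rows 5 -> [ 0.433 -0.339  0.159]
1 travel [-0.0, -0.025, 0.118] turn [-0.0, -0.0, -0.0] rows 3 -> [ 0.433 -0.339  0.039]
```

Request:
step_arm([
  {"travel": [0.049,-0.127,-0.027],"turn": [10.6,5.9,38.8]},
  {"travel": [0.049,-0.127,-0.027],"turn": [10.6,5.9,38.8]},
  {"travel": [0.049,-0.127,-0.027],"turn": [10.6,5.9,38.8]},
  {"travel": [0.049,-0.127,-0.027],"turn": [10.6,5.9,38.8]},
  {"travel": [0.049,-0.127,-0.027],"turn": [10.6,5.9,38.8]},
])

```text
time: 22.0
position: [0.4868, -0.2131, 0.1773]
tool_rot: [1.034, 2.566, 0.243]
ft_force: [0.6, -0.2, -2.4]
grip_width: 0.472
grip_force: 30.0
```

Request:
step_arm([
  {"travel": [-0.041,-0.132,-0.001],"turn": [10.7,6.0,38.9]},
  {"travel": [-0.041,-0.132,-0.001],"turn": [10.7,6.0,38.9]},
  {"travel": [-0.041,-0.132,-0.001],"turn": [10.7,6.0,38.9]},
  {"travel": [-0.041,-0.132,-0.001],"turn": [10.7,6.0,38.9]},
  {"travel": [-0.041,-0.132,-0.001],"turn": [10.7,6.0,38.9]},
])

```text
time: 22.5
position: [0.4312, -0.3369, 0.1509]
tool_rot: [1.989, 2.26, 0.233]
ft_force: [0.3, -0.1, -2.6]
grip_width: 0.475
grip_force: 30.0
```

Request:
step_arm([
  {"travel": [0,0,0],"turn": [0,0,0]},
  {"travel": [0,0,0],"turn": [0,0,0]},
])

```text
time: 22.7
position: [0.4322, -0.3355, 0.1518]
tool_rot: [1.974, 2.268, 0.233]
ft_force: [-0.2, -0.0, -3.1]
grip_width: 0.473
grip_force: 30.0
```

```bash
python3 - <<'E'
from rack import *
plan([blueA()])
E
```

```text
t 22.7 pos [ 0.4322 -0.3355  0.1518] q [ 0.68  0.08  0.03  1.93 -0.18  1.02  0.94] F [-0.2 -0.  -3.1] w 0.473
0 travel [-0.004, -0.022, 0.11] turn [-0.6, -0.4, 0.3] rows 3 -> [ 0.433 -0.339  0.04 ]
```

Request:
step_arm([
  {"travel": [-0.004,-0.008,0.04],"turn": [0,0,0]},
  {"travel": [-0.004,-0.015,0.08],"turn": [0,0,0]},
  {"travel": [-0.004,-0.022,0.11],"turn": [0,0,0]},
  {"travel": [-0.004,-0.022,0.112],"turn": [0,0,0]},
  {"travel": [-0.004,-0.022,0.112],"turn": [0,0,0]},
])

```text
time: 23.2
position: [0.4332, -0.339, 0.0388]
tool_rot: [1.976, 2.266, 0.233]
ft_force: [0.2, -0.3, -1.9]
grip_width: 0.474
grip_force: 30.0
```

Request:
step_arm([
  {"travel": [0,0,0],"turn": [0,0,0]},
  {"travel": [0,0,0],"turn": [0,0,0]},
  {"travel": [0,0,0],"turn": [0,0,0]},
  {"travel": [0,0,0],"turn": [0,0,0]},
], gripper=0.75)

```text
time: 23.6
position: [0.4344, -0.3401, 0.0403]
tool_rot: [1.974, 2.262, 0.233]
ft_force: [-0.6, 0.3, -0.1]
grip_width: 0.719
grip_force: 0.0
```

Request:
step_arm([
  {"travel": [0,0,-0.05],"turn": [0,0,0]},
  {"travel": [0,0,-0.1],"turn": [0,0,0]},
  {"travel": [0,0,-0.15],"turn": [0,0,0]},
  {"travel": [0,0,-0.15],"turn": [0,0,0]},
  {"travel": [0,0,-0.15],"turn": [0,0,0]},
])

```text
time: 24.1
position: [0.4048, -0.3452, 0.1881]
tool_rot: [1.974, 2.26, 0.233]
ft_force: [-0.1, -0.6, -0.2]
grip_width: 0.75
grip_force: 0.0
```

```bash
python3 - <<'E'
from rack import *
for n in("top","side"):
    a=ctrl.get_image(n)[:,:,::-1];cv2.imwrite(f"pics/e{n}.png",cv2.resize(a,(768,576),interpolation=cv2.INTER_CUBIC))
E
```

```text
(no output)
```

View pics/etop.png

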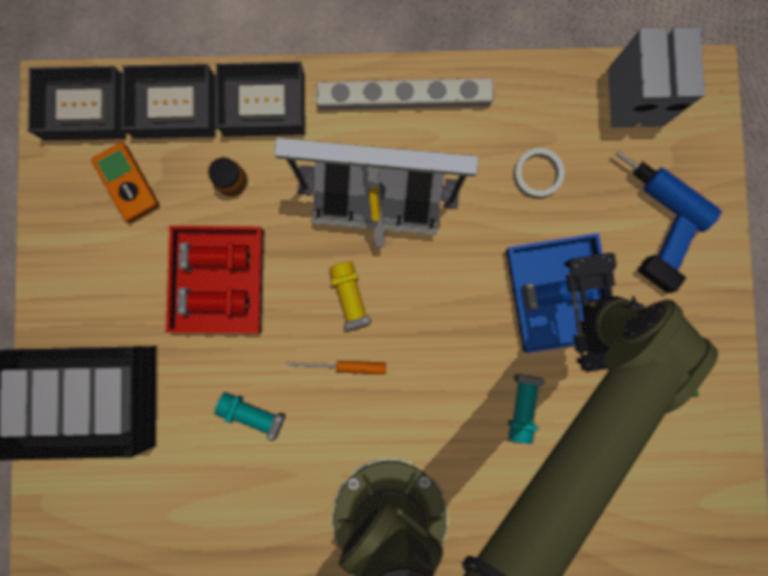

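View pics/eside.png

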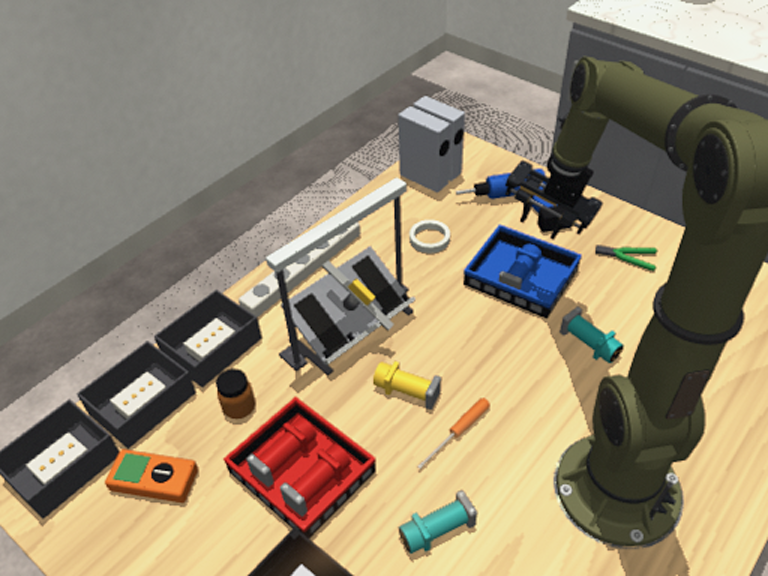

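Both red connectors lie flat in the red crate, at (213,257) and (213,302) in the top picture. The blue one lies in the blue crate at (522,265) in the side picture. The clamp is open, the yellow connector, tape roll and jar haven't moved, and the gripper is clear of everything.

```bash
python3 -c "
from bench import ctrl
print(ctrl.close_job())"
```

```text
the job is handed in; nothing more can be done
None
```

I handed the job in at about 24 s of the 72 s allowed: the clamp is open, both red connectors are in the red crate, the blue one is in the blue crate, and the yellow connector, tape roll and jar were left alone; the hand-in gave no verdict, so this rests on the last camera pictures.

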